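# Close the mill swab in its vial and lift the vial carrier level out of its dock

## Robot

A 6-joint arm with a two-finger parallel gripper is mounted at the origin on the work surface. World frame = base frame: x ahead of the robot, y to its left, z up, the work surface at z = 0. Lengths are in m, angles in rad, forces in N, time in s.
With the tool pointing down it reaches from about 0.375 to 0.975 m from the base axis. Payload 3.8 kg.
Tool frame: the origin (TCP) lies on the centre line of the jaws, within the pads' length; the fingertips stand 25 mm ahead of it and the grasp point (between the pads) lies 6 mm ahead of it; z points along the fingers, y is the direction in which the jaws open and shut (so a half turn about z gives the same grasp; the last joint's range is limited). The gripper opens to 85 mm and grips with 20 to 120 N. Pads are 22 mm wide; open, the fingers measure 114 mm over their backs; the gripper's body (76 mm by 85 mm) begins 54 mm behind the grasp point. The pads swing forward as they close: fully open they stand 13 mm farther back than shut.
Start: joints at [1.072, 0.264, 1.604, -0, 1.274, -0.037], TCP at [0.301, 0.604, 0.256] pointing down, gripper open.
Joint ranges: [-2.63, 2.63], [-0.94, 2.18], [0.31, 2.57], [-1.31, 4.45], [0, 2.66], [-2.55, 2.55]. Speed limits (rad/s): [2.57, 2.57, 3.14, 3.14, 3.14, 3.14].

## Interface

Orientations are given as a rotation vector (axis times angle).
In Python, from workcell import bot gives the robot as it stands.
- The arm moves only by the tool servo_tool, never from a script. Its argument "moves" is a list of rows, each a list of 3 entries, a list of its own where there are three numbers: the closure in counts, from 0 (fully open) to 255 (shut), then the shift along the tool's x, y, z in m, then the turn about the tool's z in rad. A call has exactly 8 rows; each row shifts and turns the pose as measured when the row begins, along the tool's axes as they then stand; what a row does not reach is not made up. A row lasts 1/12 s, in which the tool goes at most 41.7 mm and 7.16 degrees, less where a joint would pass 70% of its speed; a pose out of reach is approached as far as the arm can. A call is refused whole if a number of a shift passes 0.0417 or a number of a turn 0.125, either way. A call with a gripper value outside its range is refused whole. The fingers move at their own pace and stop on an object; "newtons" is the grip in N (left out, the last holds). Time passes only in rows, so rows that do not move let the fingers close, or fill a call up. It gives the time, the measured TCP pose, the force and the opening at its end, in the units of the state.
- bot.read_state(): the state, without advancing time (a new reading comes with each control period).
- bot.read_camera(name): name is "scene" or "top" or "wrist"; returns a dict with "pixels" (384x512x3 uint8, red, green, blue), "depth" (384x512 float32, m along the optical axis (not along the pixel's ray), 0 where there is no reading), "intrinsics" (3x3 intrinsics, pixels), "dist" ([k1, k2, p1, p2, k3] as OpenCV has them; the pictures are not rectified), "R" (3x3) and "t" (3): a world point X has camera coordinates R X + t. Camera axes: x right, y down, z forward; pixel columns grow to the right and rows downward; lengths in m; the calibration is good to about 2 mm. A picture is of the moment at which its call begins.
- bot.finish_job(): hands the job in, once; it reports no verdict.
The state is a dict: "time": time; "q": joint angles; "joint_vel": joint speeds; "joint_torque": joint torques, N m; "tool_pos": TCP position; "tcp_rot": TCP orientation; "wrist_force": force on the tool from outside, world axes, zero at the start; "torque": the same for the moment, N m; "width": opening from 0.0 (shut) to 1.0 (fully open).
Only numpy, scipy, OpenCV 4.12 (cv2) and the standard library are available. Lean on these libraries where they do the work, as an engineer would, in place of code of your own. Each camera call takes 0.05 s, during which the arm holds its last target.

## Task

Take the yellow-capped swab out of its round stand and push it down into the open vial of the blue carrier until its cap sits fully home on the vial's rim. Let go of it, then lift the carrier by its black handle straight up out of the grey dock, keeping it level, and finish while still holding it steady and level about 10 cm above the dock. Leave the jar, the brush and the sieve pan where they are.

Things in the scene. Friction and masses are not known exactly. Their poses are not given: they have to be found in the camera images.
- swab: Loose 25 g swab, upright. Origin on its axis at the underside of its yellow cap (this face sits on a rim), z up. Cap 22 mm wide, from z = 0 to +30 mm; grip its upper part to keep fingertips above the rim. Below: plug 10.4 mm wide to z = -8, tapering to 7 mm at -12, then a 6 mm white stick, its 9 mm round tip ending at z = -65. Starts in the stand, cap on the socket's rim.
- stand: Fixed swab stand: a dark disc 72 mm in diameter, 10 mm tall, with an upright aluminium tube in its middle (19 mm outside, 14 mm bore) whose rim is 85 mm above the table. Origin at the centre of its underside.
- carrier: Loose 0.4 kg vial carrier in the dock, any yaw. Origin: centre of underside, z up. Blue plate 60 (x) by 200 (y) by 12 mm; clear vials at y = +80 (open) and -80 mm (grey cap, 22 mm wide, top at z = 115), 19 mm outside, rim at z = 85. Middle: flat upright handle 50 mm wide (y), 12 mm thick (x), its black grip 14 mm thick from z = 85 to 130. Balanced about the handle.
- open_mouth (a point): Centre of the open vial's mouth, at its rim, 85 mm above the carrier's underside; the bore below is 14 mm wide and 70 mm deep; axes as the carrier's.
- handle_grip (a point): Point in the middle of the carrier's black grip, 113 mm above the carrier's underside and 17 mm below the top of the handle; pinch the 14 mm thickness there, along the carrier's x; axes as the carrier's.
- dock: Fixed grey dock, an open shallow tray 78 (x) by 218 (y) by 18 mm with 6 mm walls and a floor 6 mm thick; the carrier stands on that floor with 3 mm of play all round and comes out straight up. Origin at the centre of its underside; axes parallel to the carrier's.
- jar: Bystander: closed amber jar, 66 mm in diameter, 85 mm tall; origin at the centre of its underside.
- brush: Bystander: small brush 180 mm long lying on the table, to the robot's right of the work; x axis along it.
- sieve: Bystander: open steel sieve pan, 150 mm in diameter, 45 mm tall; origin at the centre of its underside.

How it is judged:
On the way:
1. the swab is fully home in the open vial and let go, while the carrier stands in its dock (z of swab in the frame of open_mouth below 0.004 m and distance between swab and open_mouth below 0.006 m and angle between the z axis of swab and the z axis of carrier, either way round below 0.12 rad and contact force between the fingers and swab below 0.05 N and z of carrier in the frame of dock below 0.012 m), for 0.2 s.
At the end, for the whole second after the job is handed in: Fingers hold the carrier still, level within 0.1 rad, 64 to 154 mm above the dock floor, within 50 mm of straight over the dock, touching neither dock nor stand; the swab, untouched by the fingers, is home in the open vial (within 4 mm in height, 6 mm in all, 0.12 rad) (z of carrier in the frame of dock between 0.07 and 0.16 m and horizontal distance between carrier and dock below 0.05 m and angle between carrier's own z axis and vertical below 0.1 rad and linear speed of carrier below 0.02 m/s and angular speed of carrier below 0.1 rad/s and contact force between the fingers and carrier above 1 N and contact force between carrier and dock below 0.05 N and contact force between carrier and stand below 0.05 N and contact force between the fingers and swab below 0.05 N and z of swab in the frame of open_mouth below 0.004 m and distance between swab and open_mouth below 0.006 m and angle between the z axis of swab and the z axis of carrier, either way round below 0.12 rad); the arm keeps its last pose, push and grip.
It fails at once if the carrier is tipped by more than 0.3 rad (angle between carrier's own z axis and vertical above 0.3 rad).
It fails at once if the jar, the brush or the sieve pan is moved by more than 20 mm (distance of any of jar, brush, sieve from where it was at the start of the episode above 0.02 m).
It also fails if it takes over 54 s, if anything falls off the work surface, if the arm or the gripper's body presses on something with over 40 N, if the wrist force passes 120 N, or if a joint passes its speed limit or range.

## Working session

There is one attempt and no reset: what is moved stays moved. The work goes in short steps, Python scripts to look and compute and a tool call to move; the robot and the scene stay as the last step left them, time stands still between calls to the robot, and variables do not carry over. Pictures are saved under pics/ and viewed, and the job is handed in when it is done.

Besides the shell and the picture viewer there is one more tool, called after "Request:" by a JSON object that holds its "api" and its "payload", one argument or row to a line. servo_tool: Moves the arm, as the interface text tells. Its arguments: {"type":"object","properties":{"moves":{"type":"array","items":{"type":"array"}},"newtons":{"type":"number"}},"required":["moves"]}

```bash
mkdir -p pics; ls
cat > h.py <<'E'
from workcell import bot
import numpy as np, cv2
from scipy.spatial.transform import Rotation as Ro
def cap(n,f):
    c=bot.read_camera(n); cv2.imwrite('pics/'+f+'.png',c['pixels'][:,:,::-1]); np.savez(f+'.npz',**c); return c
def ray(c,u,v):
    p=cv2.undistortPoints(np.array([[[u,v]]],float),c['intrinsics'],c['dist'])[0,0]
    R=np.array(c['R']);o=-R.T@c['t'];d=R.T@np.array([p[0],p[1],1]);return o,d
def onz(c,u,v,z):
    o,d=ray(c,u,v);return o+d*(z-o[2])/d[2]
def cloud(c):
    h,w=c['depth'].shape;u,v=np.meshgrid(np.arange(w),np.arange(h))
    p=cv2.undistortPoints(np.stack([u,v],-1).reshape(-1,1,2).astype(float),c['intrinsics'],c['dist']).reshape(h,w,2)
    P=np.dstack([p,np.ones((h,w))])*c['depth'][...,None]
    return (P-np.array(c['t']))@np.array(c['R'])
E
python3 - <<'E'
from h import *
s=bot.read_state();print({k:np.round(v,3).tolist() for k,v in s.items()})
for n in ['scene','top','wrist']:
    c=cap(n,n+'0');print(n,np.round(-np.array(c['R']).T@c['t'],3),np.round(c['R'],2).tolist(),c['dist'],c['intrinsics'][0][0])
E
```

```text
pics
{'time': 0.0, 'q': [1.072, 0.265, 1.605, -0.0, 1.274, -0.037], 'joint_vel': [-0.002, -0.002, 0.0, -0.001, -0.001, -0.001], 'joint_torque': [0.003, -51.512, -36.731, -0.0, 0.013, 0.0], 'tool_pos': [0.3, 0.604, 0.255], 'tcp_rot': [-0.719, -3.058, 0.003], 'wrist_force': [0.056, 1.009, -0.321], 'torque': [0.027, -0.022, -0.05], 'width': 1.001}
scene [1.153 0.856 0.744] [[-0.83, 0.55, -0.01], [0.31, 0.46, -0.83], [-0.46, -0.7, -0.55]] [-0.11571511  0.          0.          0.          0.        ] 406.5892254021168
top [0.431 0.019 1.501] [[-0.02, -1.0, -0.01], [-0.99, 0.02, -0.14], [0.14, 0.0, -0.99]] [-0.17326435  0.          0.          0.          0.        ] 455.7577122056331
wrist [0.226 0.642 0.373] [[0.44, 0.9, -0.0], [0.85, -0.42, 0.33], [0.29, -0.15, -0.95]] [-0.01402459  0.          0.          0.          0.        ] 265.81463510227275
```

View pics/scene0.png

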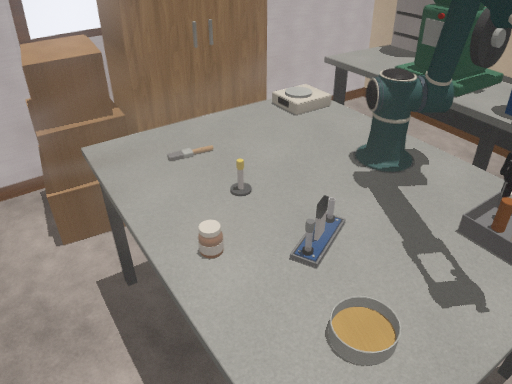

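View pics/top0.png

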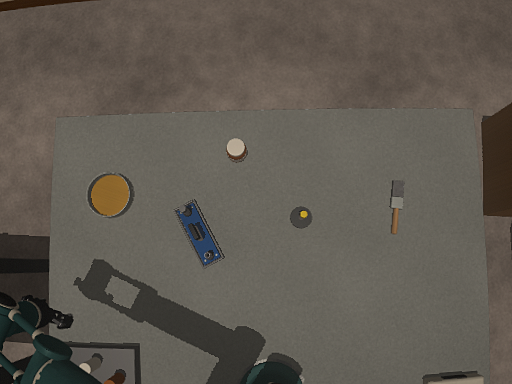

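View pics/wrist0.png

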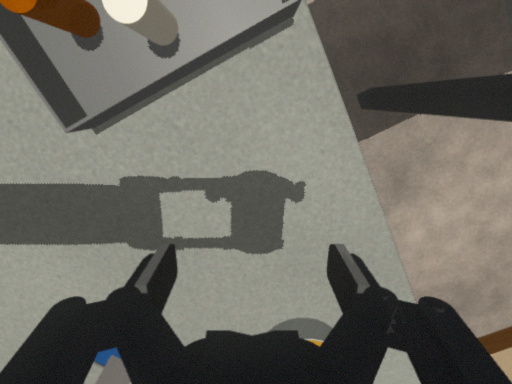

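Run:
```python
from h import *
for n,b,k in [('top',(165,190,90,85),8),('top',(280,195,50,40),12),('scene',(285,190,65,75),9),('scene',(220,150,40,50),10)]:
    c=np.load(n+'0.npz');x,y,w,h=b
    im=cv2.resize(c['pixels'][y:y+h,x:x+w,::-1],None,fx=k,fy=k,interpolation=cv2.INTER_NEAREST)
    cv2.imwrite(f'pics/z_{n}_{x}.png',im[:600,:800])
c=np.load('top0.npz')
hsv=cv2.cvtColor(c['pixels'],cv2.COLOR_RGB2HSV)
m=((hsv[...,0]>22)&(hsv[...,0]<32)&(hsv[...,1]>170)&(hsv[...,2]>140)).astype(np.uint8);m[:, :270]=0;m[:,330:]=0
ys,xs=np.nonzero(m);print('cap',len(xs),xs.mean(),ys.mean(),onz(c,xs.mean(),ys.mean(),.115))
P=cloud(c); print('cap depth z',P[m>0][:,:].mean(0))
b=((hsv[...,0]>100)&(hsv[...,0]<125)&(hsv[...,1]>120)).astype(np.uint8)
b[:,:160]=0;b[:,240:]=0;b[:190]=0;b[280:]=0
r=cv2.minAreaRect(cv2.findNonZero(b));print(r);
for q in cv2.boxPoints(r):print(q,onz(c,*map(float,q),.018))
print('ctr',onz(c,*r[0],.018))
c=np.load('scene0.npz');hsv=cv2.cvtColor(c['pixels'],cv2.COLOR_RGB2HSV)
m=((hsv[...,0]>22)&(hsv[...,0]<32)&(hsv[...,1]>170)&(hsv[...,2]>140)).astype(np.uint8);m[:, :220]=0;m[:,260:]=0
ys,xs=np.nonzero(m);print('cap',len(xs),xs.mean(),ys.mean(),onz(c,xs.mean(),ys.mean(),.1),cv2.boundingRect(m))
```

```text
cap 34 303.44117647058823 213.6764705882353 [ 0.57227327 -0.11014634  0.115     ]
cap depth z [ 0.57242023 -0.11028124  0.11356843]
((198.30825805664062, 233.62721252441406), (60.29372024536133, 18.166881561279297), 62.78388977050781)
[176.44286 210.97227] [0.59962568 0.29806286 0.018     ]
[192.59843 202.66368] [0.62615047 0.24432295 0.018     ]
[220.17366 256.28217] [0.44903855 0.15487088 0.018     ]
[204.01808 264.59076] [0.42299036 0.20773319 0.018     ]
ctr [0.52381068 0.22570246 0.018     ]
cap 0 nan nan [nan nan nan] (0, 0, 0, 0)<stdin>:18: RuntimeWarning: Mean of empty slice.
  ret = ret.dtype.type(ret / rcount)
```

View pics/z_top_165.png

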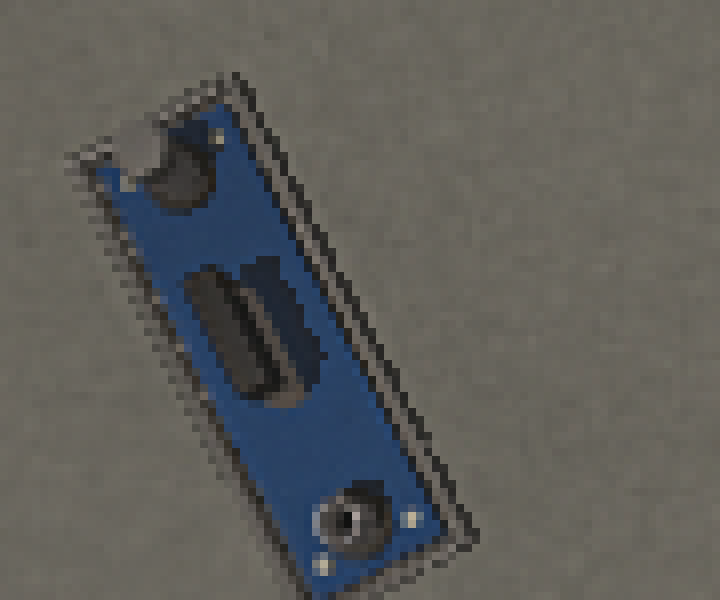

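View pics/z_scene_285.png

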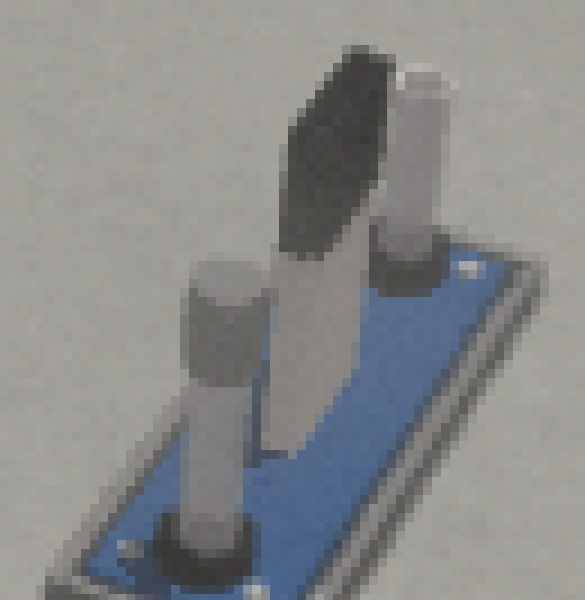

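View pics/z_top_280.png

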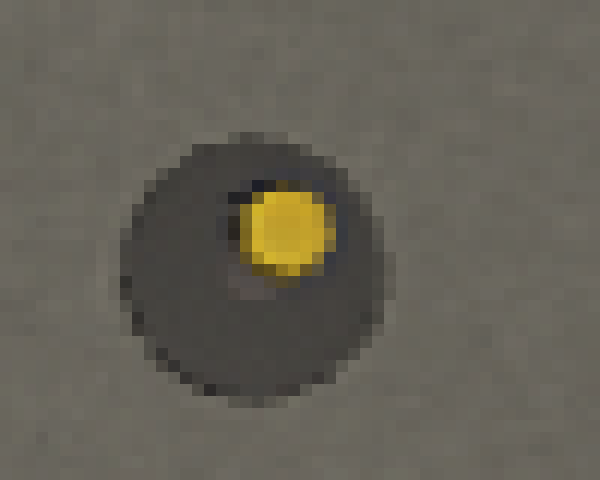

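Run:
```python
from h import *
c=np.load('top0.npz')
k=lambda x,y:(x/8+165-.5,y/8+190-.5)
print('open',onz(c,*k(340,520),.091)); print('handle top',onz(c,*k(224,329),.136)); print('greycap',onz(c,*k(137,148),.121))
P=cloud(c)
for n,u,v in [('cap',303,213),('h',192,230),('gc',181,207)]: print(n,P[v,u])
# stand disc
hsv=cv2.cvtColor(c['pixels'],cv2.COLOR_RGB2HSV)
# scene
s=np.load('scene0.npz');k=lambda x,y:(x/9+285-.5,y/9+190-.5)
print('scene open',onz(s,*k(425,77),.091),'gc',onz(s,*k(230,282),.121))
h2=cv2.cvtColor(s['pixels'],cv2.COLOR_RGB2HSV)[150:180,225:255]
m=(h2[...,0]>18)&(h2[...,0]<35)&(h2[...,1]>140)
ys,xs=np.nonzero(m);print(len(xs),xs.min()+225,xs.max()+225,ys.min()+150,ys.max()+150)
print('scene cap',onz(s,xs.mean()+225,ys.mean()+150,.101))
print(onz(c,(258/12+280-.5),(268/12+195-.5),.01))
```

```text
open [0.45427374 0.1888906  0.091     ]
handle top [0.52575833 0.22678422 0.136     ]
greycap [0.59678053 0.2625971  0.121     ]
cap [ 0.57368113 -0.10823882  0.12178045]
h [0.52736028 0.22762927 0.14034055]
gc [0.60020045 0.26497247 0.11860089]
scene open [0.4509793  0.18755508 0.091     ] gc [0.5966886  0.26233023 0.121     ]Traceback (most recent call last):
  File "<stdin>", line 14, in <module>
    return umr_minimum(a, axis, None, out, keepdims, initial, where)
ValueError: zero-size array to reduction operation minimum which has no identity
```

Request:
{"api": "servo_tool", "payload": {
  "moves": [
    [0,[0,0,0],-0.117],
    [0,[0,0,0],-0.117],
    [0,[0,0,0],-0.117],
    [0,[0,0,0],-0.117],
    [0,[0,0,0],-0.117],
    [0,[0,0,0],-0.117],
    [0,[0,0,0],-0.117],
    [0,[0,0,0],-0.117]
  ],
  "newtons": 40
}}

```text
time: 0.82
tool_pos: [0.2993, 0.6017, 0.2504]
tcp_rot: [0.801, -3.031, 0.011]
wrist_force: [0.1, 0.0, -0.1]
width: 0.999
```

```bash
cat > go.py <<'E'
from h import *
import sys
g=np.array(list(map(float,sys.argv[1:4])));yaw=float(sys.argv[4])
s=bot.read_state();R=Ro.from_rotvec(s['tcp_rot']).as_matrix()
y=R[:,1];cy=np.degrees(np.arctan2(y[1],y[0]))
print('t',s['time'],'pos',np.round(s['tool_pos'],4),'yawy',round(cy,2),'tilt',np.round(R[:,2],4),'w',round(s['width'],3),'F',np.round(s['wrist_force'],1),'q',np.round(s['q'],2))
print('tool delta mm',np.round(R.T@(g-s['tool_pos'])*1000,1),'turn',round(np.radians((cy-yaw+180)%360-180),3))
E
python3 go.py 0.5725 -0.110 0.22 117.1
```

```text
t 0.8167 pos [0.2993 0.6017 0.2504] yawy 119.6 tilt [-0.0047 -0.0087 -1.    ] w 0.999 F [ 0.1  0.  -0.1] q [ 1.07  0.27  1.61  0.    1.27 -1.02]
tool delta mm [ 113.8 -753.6   35.3] turn 0.044
```

Request:
{"api": "servo_tool", "payload": {
  "moves": [
    [0,[0.006,-0.04,0],0.02],
    [0,[0.006,-0.04,0],0.02],
    [0,[0.006,-0.04,0],0],
    [0,[0.006,-0.04,0],0],
    [0,[0.006,-0.04,0],0],
    [0,[0.006,-0.04,0],0],
    [0,[0.006,-0.04,0],0],
    [0,[0.006,-0.04,0],0]
  ]
}}

```text
time: 1.48
tool_pos: [0.4059, 0.2933, 0.2468]
tcp_rot: [0.766, -3.035, 0.012]
wrist_force: [1.2, 0.1, -0.2]
width: 1.002
```

```bash
python3 go.py 0.5725 -0.110 0.22 117.1
```

```text
t 1.4833 pos [0.4059 0.2933 0.2468] yawy 118.32 tilt [-0.0088 -0.01   -0.9999] w 1.002 F [ 1.2  0.1 -0.2] q [ 0.58 -0.05  1.97 -0.    1.24 -1.49]
tool delta mm [  44.4 -433.9   29.3] turn 0.021
```

Request:
{"api": "servo_tool", "payload": {
  "moves": [
    [0,[0.005,-0.04,0],0.01],
    [0,[0.005,-0.04,0],0.01],
    [0,[0.005,-0.04,0],0],
    [0,[0.005,-0.04,0],0],
    [0,[0.004,-0.04,0],0],
    [0,[0.004,-0.04,0],0],
    [0,[0.004,-0.04,0],0],
    [0,[0.004,-0.04,0],0]
  ]
}}

```text
time: 2.15
tool_pos: [0.5198, -0.0201, 0.2482]
tcp_rot: [0.736, -3.044, 0.012]
wrist_force: [0.9, 0.6, 0.5]
width: 1.0
```

```bash
python3 go.py 0.5725 -0.110 0.22 117.1
```

```text
t 2.15 pos [ 0.5198 -0.0201  0.2482] yawy 117.19 tilt [-0.0078 -0.0095 -0.9999] w 1.0 F [0.9 0.6 0.5] q [-0.08 -0.02  1.94 -0.01  1.23 -2.12]
tool delta mm [  -6.1 -103.9   28.6] turn 0.002
```

Request:
{"api": "servo_tool", "payload": {
  "moves": [
    [0,[-0.001,-0.025,0.006],0],
    [0,[-0.001,-0.025,0.006],0],
    [0,[-0.001,-0.025,0.006],0],
    [0,[-0.001,-0.018,0.006],0],
    [0,[-0.001,-0.008,0.006],0],
    [0,[0,0,0],0],
    [0,[0,0,0],0],
    [0,[0,0,0],0]
  ]
}}

```text
time: 2.82
tool_pos: [0.5718, -0.1212, 0.2157]
tcp_rot: [0.718, -3.046, 0.012]
wrist_force: [-0.2, 0.9, -0.1]
width: 1.0
```

```bash
python3 go.py 0.5725 -0.110 0.115 117.1; python3 -c "
from h import *
cap('wrist','w1')"
```

```text
t 2.8167 pos [ 0.5718 -0.1212  0.2157] yawy 116.54 tilt [-0.0096 -0.0103 -0.9999] w 1.0 F [-0.2  0.9 -0.1] q [-0.24  0.13  1.84 -0.01  1.18 -2.27]
tool delta mm [ -6.9  10.2 100.6] turn -0.01
```

View pics/w1.png

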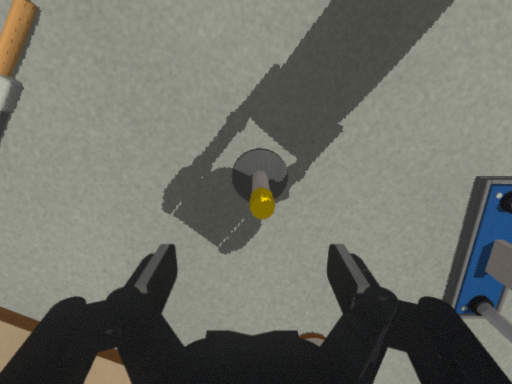

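Run:
```python
from h import *
c=np.load('w1.npz')
hsv=cv2.cvtColor(c['pixels'],cv2.COLOR_RGB2HSV)
m=((hsv[...,0]>20)&(hsv[...,0]<34)&(hsv[...,1]>170)&(hsv[...,2]>80)).astype(np.uint8);m[:150]=0;m[250:]=0
ys,xs=np.nonzero(m);print(len(xs),xs.min(),xs.max(),ys.min(),ys.max())
print(onz(c,xs.mean(),ys.mean(),.105),onz(c,xs.mean(),ys.mean(),.1))
P=cloud(c)[m>0];P=P[np.abs(P[:,2]-.115)<.006];print(len(P),P.mean(0))
```

```text
619 250 274 188 218
[ 0.57298784 -0.11104292  0.105     ] [ 0.57460976 -0.11003656  0.1       ]
463 [ 0.57248971 -0.11151732  0.11502039]
```

Request:
{"api": "servo_tool", "payload": {
  "moves": [
    [0,[-0.004,0.005,0],-0.01],
    [0,[-0.002,0.004,0],0],
    [0,[0,0,0.015],0],
    [0,[0,0,0.015],0],
    [0,[0,0,0.01],0],
    [0,[0,0,0.005],0],
    [0,[0,0,0],0],
    [0,[0,0,0],0]
  ]
}}

```text
time: 3.53
tool_pos: [0.5735, -0.1016, 0.1738]
tcp_rot: [0.751, -3.045, 0.014]
wrist_force: [-0.2, -0.8, -0.4]
width: 1.0
```

```bash
python3 go.py 0.5725 -0.1105 0.115 117.1
```

```text
t 3.5333 pos [ 0.5735 -0.1016  0.1738] yawy 117.72 tilt [-0.0025 -0.0099 -0.9999] w 1.0 F [-0.2 -0.8 -0.4] q [-0.21  0.16  1.89 -0.01  1.09 -2.26]
tool delta mm [ 4.7 -6.9 58.9] turn 0.011
```

Request:
{"api": "servo_tool", "payload": {
  "moves": [
    [0,[0,0,0],0],
    [0,[0,0,0],0],
    [0,[0,0,0],0],
    [0,[0,0,0],0],
    [0,[0,0,0],0],
    [0,[0,0,0],0],
    [0,[0,0,0],0],
    [0,[0,0,0],0]
  ]
}}

```text
time: 4.2
tool_pos: [0.5755, -0.1022, 0.1773]
tcp_rot: [0.752, -3.05, 0.018]
wrist_force: [-0.2, 0.9, 0.4]
width: 1.002
```

```bash
python3 go.py 0.5725 -0.1105 0.115 117.1
```

```text
t 4.2 pos [ 0.5755 -0.1022  0.1773] yawy 117.69 tilt [ 0.0026 -0.011  -0.9999] w 1.002 F [-0.2  0.9  0.4] q [-0.21  0.15  1.89 -0.01  1.1  -2.26]
tool delta mm [ 6.4 -5.3 62.3] turn 0.01
```

Run:
```python
from h import *
for i in range(6):
    s=bot.read_state();print(np.round(s['time'],3),np.round(s['tool_pos'],4),np.round(s['tcp_rot'],3),np.round(s['joint_vel'],3)); 
    if i<5: bot.read_camera('wrist')
```

```text
4.2 [ 0.5755 -0.1022  0.1773] [ 0.752 -3.05   0.018] [-0.003  0.    -0.004  0.002  0.001 -0.   ]
4.25 [ 0.5755 -0.1022  0.1773] [ 0.752 -3.05   0.018] [ 0.002  0.     0.001  0.001  0.001 -0.001]
4.3 [ 0.5755 -0.1022  0.1772] [ 0.752 -3.05   0.018] [ 0.001  0.002  0.002  0.    -0.     0.001]
4.35 [ 0.5755 -0.1022  0.1772] [ 0.752 -3.05   0.018] [ 0.001 -0.     0.003  0.001 -0.001 -0.002]
4.4 [ 0.5754 -0.1021  0.1771] [ 0.752 -3.05   0.018] [ 0.    -0.001  0.003 -0.001  0.001  0.003]
4.45 [ 0.5754 -0.1021  0.1771] [ 0.752 -3.05   0.018] [-0.    -0.001  0.001  0.001  0.002  0.001]
```

Request:
{"api": "servo_tool", "payload": {
  "moves": [
    [0,[0.002,-0.0015,0.004],-0.005],
    [0,[0.001,-0.001,0.005],0],
    [0,[0.001,-0.001,0.005],0],
    [0,[0.001,-0.001,0.005],0],
    [0,[0,0,0.004],0],
    [0,[0,0,0.002],0],
    [0,[0,0,0.001],0],
    [0,[0,0,0],0]
  ]
}}

```text
time: 5.12
tool_pos: [0.5718, -0.1094, 0.1468]
tcp_rot: [0.759, -3.045, 0.016]
wrist_force: [-0.2, 0.1, -0.3]
width: 1.0
```

```bash
python3 go.py 0.5725 -0.1105 0.115 117.1
```

```text
t 5.1167 pos [ 0.5718 -0.1094  0.1468] yawy 118.0 tilt [-4.000e-04 -1.040e-02 -9.999e-01] w 1.0 F [-0.2  0.1 -0.3] q [-0.23  0.18  1.92 -0.01  1.04 -2.28]
tool delta mm [-0.3 -1.  31.8] turn 0.016
```

Request:
{"api": "servo_tool", "payload": {
  "moves": [
    [0,[0,0,0.004],0.01],
    [0,[0,-0.0005,0.005],0],
    [0,[0,0,0.005],0],
    [0,[0,0,0.005],0],
    [0,[0,0,0.004],0],
    [0,[0,0,0.003],0],
    [0,[0,0,0.001],0],
    [0,[0,0,0],0]
  ]
}}

```text
time: 5.78
tool_pos: [0.5723, -0.11, 0.1169]
tcp_rot: [0.743, -3.05, 0.016]
wrist_force: [-0.7, -0.2, 0.0]
width: 1.002
```

```bash
python3 go.py 0.5725 -0.1105 0.115 117.1
```

```text
t 5.7833 pos [ 0.5723 -0.11    0.1169] yawy 117.38 tilt [-1.000e-04 -1.040e-02 -9.999e-01] w 1.002 F [-0.7 -0.2  0. ] q [-0.23  0.22  1.94 -0.01  0.99 -2.27]
tool delta mm [ 0.  -0.5  1.9] turn 0.005
```

Positioned; close on the cap.

Request:
{"api": "servo_tool", "payload": {
  "moves": [
    [100,[0,0,0.001],0],
    [140,[0,0,0],0],
    [180,[0,0,0],0],
    [220,[0,0,0],0],
    [255,[0,0,0],0],
    [255,[0,0,0],0],
    [255,[0,0,0],0],
    [255,[0,0,0],0]
  ],
  "newtons": 40
}}

```text
time: 6.45
tool_pos: [0.5731, -0.1102, 0.117]
tcp_rot: [0.743, -3.052, 0.017]
wrist_force: [-0.4, -0.5, -0.9]
width: 0.231
```

```bash
python3 go.py 0.5725 -0.1105 0.215 117.1;python3 -c "
from h import *
cap('wrist','w2')"
```

```text
t 6.45 pos [ 0.5731 -0.1102  0.117 ] yawy 117.38 tilt [ 0.002  -0.0109 -0.9999] w 0.231 F [-0.4 -0.5 -0.9] q [-0.23  0.22  1.94 -0.01  0.98 -2.27]
tool delta mm [  1.  -1. -98.] turn 0.005
```

View pics/w2.png

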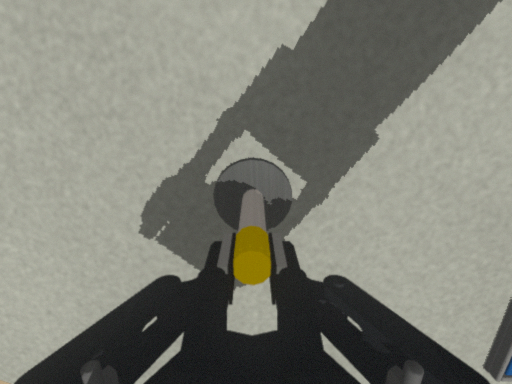

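Request:
{"api": "servo_tool", "payload": {
  "moves": [
    [255,[0,0,0],0],
    [255,[0,0,-0.005],0],
    [255,[0,0,-0.012],0],
    [255,[0,0,-0.017],0],
    [255,[0,0,-0.017],0],
    [255,[0,0,-0.017],0],
    [255,[0,0,-0.012],0],
    [255,[0,0,-0.005],0]
  ]
}}

```text
time: 7.17
tool_pos: [0.5726, -0.1092, 0.2075]
tcp_rot: [0.743, -3.051, 0.017]
wrist_force: [-0.4, 0.3, -0.0]
width: 0.228
```

```bash
python3 go.py 0.4535 0.189 0.225 117.1;python3 -c "
from h import *
cap('wrist','w3');cap('scene','s3')"
```

```text
t 7.1667 pos [ 0.5726 -0.1092  0.2075] yawy 117.38 tilt [ 9.000e-04 -1.070e-02 -9.999e-01] w 0.228 F [-0.4  0.3 -0. ] q [-0.23  0.13  1.86 -0.01  1.15 -2.27]
tool delta mm [-31.3 319.3 -20.8] turn 0.005
```

View pics/w3.png

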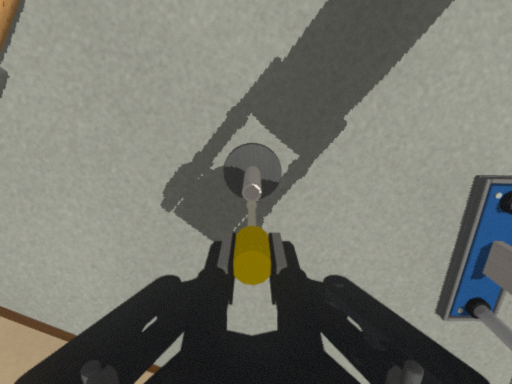

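View pics/s3.png

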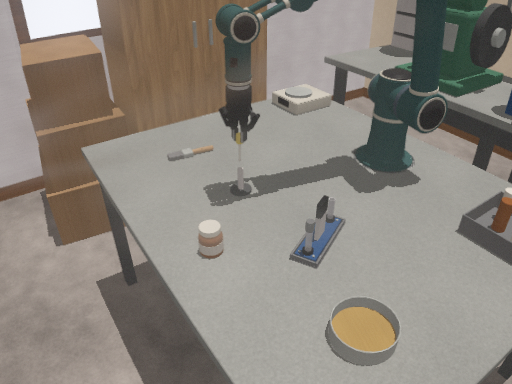

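Request:
{"api": "servo_tool", "payload": {
  "moves": [
    [255,[0,0,-0.009],0],
    [255,[-0.002,0.015,-0.006],0],
    [255,[-0.004,0.03,0],0],
    [255,[-0.004,0.035,0],0],
    [255,[-0.004,0.035,0],0],
    [255,[-0.004,0.035,0],0],
    [255,[-0.003,0.035,0],0],
    [255,[-0.003,0.03,0],0]
  ]
}}

```text
time: 7.93
tool_pos: [0.4892, 0.0982, 0.2171]
tcp_rot: [0.723, -3.047, 0.013]
wrist_force: [-0.4, 0.7, 0.5]
width: 0.23
```

```bash
python3 go.py 0.4535 0.189 0.225 117.1
```

```text
t 7.9333 pos [0.4892 0.0982 0.2171] yawy 116.71 tilt [-0.0078 -0.0102 -0.9999] w 0.23 F [-0.4  0.7  0.5] q [ 0.15 -0.04  2.01 -0.01  1.18 -1.88]
tool delta mm [-8.8 97.1 -8.6] turn -0.007
```

Request:
{"api": "servo_tool", "payload": {
  "moves": [
    [255,[-0.001,0.02,-0.002],-0.005],
    [255,[-0.001,0.018,-0.001],0],
    [255,[-0.001,0.014,-0.001],0],
    [255,[-0.001,0.009,0],0],
    [255,[-0.001,0.006,0],0],
    [255,[0,0.003,0],0],
    [255,[0,0,0],0],
    [255,[0,0,0],0]
  ]
}}

```text
time: 8.6
tool_pos: [0.4503, 0.1734, 0.2171]
tcp_rot: [0.743, -3.03, 0.008]
wrist_force: [0.5, -0.2, -0.4]
width: 0.227
```

```bash
python3 go.py 0.4535 0.189 0.215 117.1;python3 -c "
from h import *
cap('wrist','w4');cap('scene','s4');cap('top','t4')"
```

```text
t 8.6 pos [0.4503 0.1734 0.2171] yawy 117.55 tilt [-0.0196 -0.0101 -0.9998] w 0.227 F [ 0.5 -0.2 -0.4] q [ 0.32 -0.06  2.03 -0.    1.19 -1.73]
tool delta mm [-10.1  12.3   1.9] turn 0.008
```

View pics/w4.png

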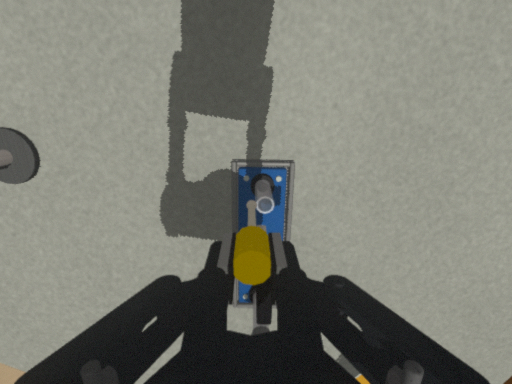

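View pics/s4.png

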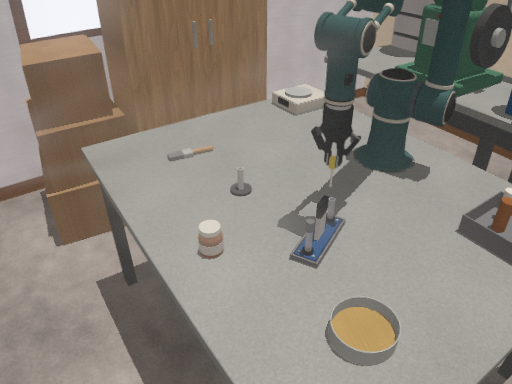

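```bash
python3 - <<'E'
from h import *
for f,b,k,n in [('w4',(225,150,80,100),6,'zw4'),('s4',(300,130,60,90),6,'zs4')]:
    c=np.load(f+'.npz');x,y,w,h=b
    cv2.imwrite(f'pics/{n}.png',cv2.resize(c['pixels'][y:y+h,x:x+w,::-1],None,fx=k,fy=k,interpolation=cv2.INTER_NEAREST))
E
python3 go.py 0.4535 0.189 0.215 117.1
```

```text
t 8.75 pos [0.4506 0.1731 0.2172] yawy 117.49 tilt [-0.0192 -0.0099 -0.9998] w 0.23 F [ 0.6  0.5 -0.1] q [ 0.32 -0.06  2.03 -0.    1.19 -1.73]
tool delta mm [-9.9 12.8  2. ] turn 0.007
```

View pics/zw4.png

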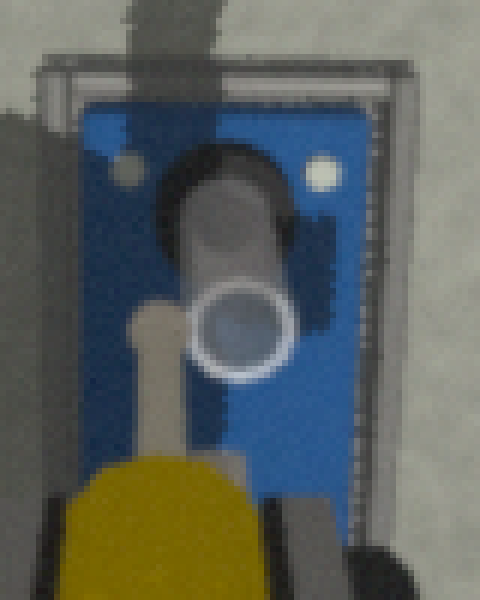

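View pics/zs4.png

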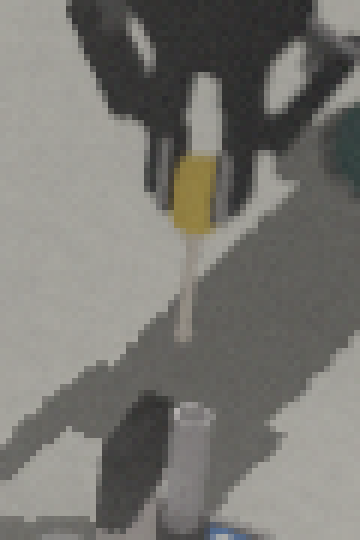

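Run:
```python
from h import *
c=np.load('w4.npz')
m=onz(c,264.8,204.5,.091);t=onz(c,251.2,204.5,.1247);print('mouth',m,'tip',t,(m-t)[:2])
s=np.load('s4.npz');k=lambda x,y:(x/6+300-.5,y/6+130-.5)
print('scene mouth',onz(s,*k(193,412),.091),'tip',onz(s,*k(183,338),.1225))
st=bot.read_state();R=Ro.from_rotvec(st['tcp_rot']).as_matrix()
print('expected tip',st['tool_pos']+R[:,2]*.0925)
for d in ((m-t)[:2],):print('tool',R.T@np.r_[d,0])
```

```text
mouth [0.45484781 0.19024694 0.091     ] tip [0.44979841 0.17253388 0.1247    ] [0.00504939 0.01771305]
scene mouth [0.45148974 0.18787883 0.091     ] tip [0.44729409 0.17184223 0.1225    ]
expected tip [0.44885944 0.17216699 0.12476937]
tool [-0.01265303  0.01338191 -0.0002722 ]
```

Request:
{"api": "servo_tool", "payload": {
  "moves": [
    [255,[-0.002,0.002,0],0.003],
    [255,[-0.003,0.003,0],0],
    [255,[-0.003,0.003,0],0],
    [255,[-0.002,0.0025,0],0],
    [255,[-0.001,0.001,0],0],
    [255,[0,0,0],0],
    [255,[0,0,0],0],
    [255,[0,0,0],0]
  ]
}}

```text
time: 9.42
tool_pos: [0.4571, 0.1886, 0.217]
tcp_rot: [0.731, -3.034, 0.008]
wrist_force: [-0.6, 0.4, -1.2]
width: 0.229
```

```bash
cat > look.py <<'E'
from h import *
import sys
n=sys.argv[1]
for cam,b,k in [('wrist',(225,150,80,100),6),('scene',(300,140,60,80),6)]:
    c=cap(cam,cam[0]+n);x,y,w,h=b
    if cam=='wrist':a=cv2.resize(c['pixels'][y:y+h,x:x+w,::-1],None,fx=6,fy=6,interpolation=0)
    else:b_=cv2.resize(c['pixels'][y:y+h,x:x+w,::-1],None,fx=5,fy=5,interpolation=0)
o=np.zeros((600,800,3),np.uint8);o[:,:480]=a;o[:400,490:790]=b_;cv2.imwrite(f'pics/l{n}.png',o)
E
python3 go.py 0.4547 0.190 0.188 117.1;python3 look.py 5
```

```text
t 9.4167 pos [0.4571 0.1886 0.217 ] yawy 117.1 tilt [-0.019  -0.0099 -0.9998] w 0.229 F [-0.6  0.4 -1.2] q [ 0.34 -0.04  2.01 -0.    1.19 -1.7 ]
tool delta mm [ 0.8  2.4 29. ] turn 0.0
```

View pics/l5.png

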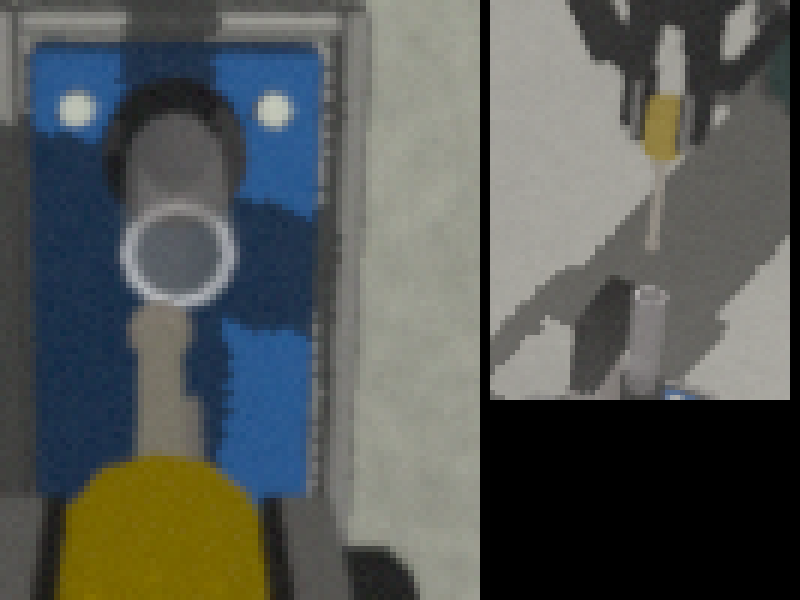

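Run:
```python
from h import *
c=np.load('w5.npz')
m=onz(c,254.5,192,.091);t=onz(c,251.2,204.5,.1245);print('mouth',m,'tip',t,(m-t)[:2])
s=np.load('s5.npz');k=lambda x,y:((x-490)/5+300-.5,y/5+140-.5)
ms,ts=onz(s,*k(653,295),.091),onz(s,*k(653,247),.1225);print('scene mouth',ms,'tip',ts)
st=bot.read_state();R=Ro.from_rotvec(st['tcp_rot']).as_matrix()
for d in ((m-t)[:2],(ms-ts)[:2]):print('tool',R.T@np.r_[d,0])
```

```text
mouth [0.45488132 0.19028529 0.091     ] tip [0.45661606 0.18765769 0.1245    ] [-0.00173474  0.00262761]
scene mouth [0.45160489 0.18980789 0.091     ] tip [0.45316023 0.18690513 0.1225    ]
tool [3.47494977e-04 3.12935287e-03 6.74220755e-06]
tool [6.25260477e-05 3.29259953e-03 6.02605867e-07]
```

Request:
{"api": "servo_tool", "payload": {
  "moves": [
    [255,[0,0.0015,0],0],
    [255,[0,0.001,0.002],0],
    [255,[0,0.0005,0.004],0],
    [255,[0,0,0.006],0],
    [255,[0,0,0.005],0],
    [255,[0,0,0.003],0],
    [255,[0,0,0.001],0],
    [255,[0,0,0],0]
  ]
}}

```text
time: 10.18
tool_pos: [0.4543, 0.1907, 0.193]
tcp_rot: [0.73, -3.033, 0.009]
wrist_force: [-0.3, -0.1, 0.6]
width: 0.229
```

```bash
python3 go.py 0.4552 0.191 0.123 117.1;python3 look.py 6
```

```text
t 10.1833 pos [0.4543 0.1907 0.193 ] yawy 117.08 tilt [-0.0202 -0.0105 -0.9997] w 0.229 F [-0.3 -0.1  0.6] q [ 0.35 -0.02  2.04 -0.    1.14 -1.69]
tool delta mm [-2.5 -0.2 70. ] turn -0.0
```

View pics/l6.png

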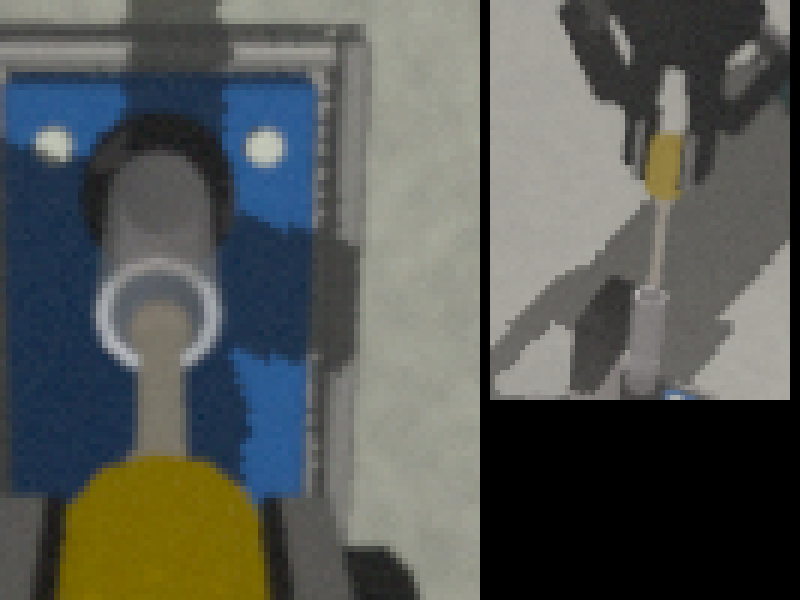

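Run:
```python
from h import *
c=np.load('w6.npz')
m=onz(c,250.9,202,.091);t=onz(c,251.2,204.5,.1005);print('mouth',m,'tip',t,(m-t)[:2])
s=np.load('s6.npz');k=lambda x,y:((x-490)/5+300-.5,y/5+140-.5)
print(onz(s,*k(651,295),.091), onz(s,*k(654,290),.098))
st=bot.read_state();R=Ro.from_rotvec(st['tcp_rot']).as_matrix()
print('tool',R.T@np.r_[(m-t)[:2],0])
```

```text
mouth [0.4549121  0.19007863 0.091     ] tip [0.45371422 0.18978853 0.1005    ] [0.00119788 0.0002901 ]
[0.45254737 0.18916828 0.091     ] [0.45526944 0.1935889  0.098     ]
tool [-1.19830112e-03 -2.87132349e-04 -2.65482486e-05]
```

Request:
{"api": "servo_tool", "payload": {
  "moves": [
    [255,[-0.0008,0,0],0],
    [255,[-0.0005,0,0.002],0],
    [255,[-0.0002,0,0.005],0],
    [255,[-0.0001,0,0.008],0],
    [255,[-0.0001,0,0.008],0],
    [255,[-0.0001,0,0.006],0],
    [255,[-0.0001,0,0.003],0],
    [255,[0,0,0],0]
  ]
}}

```text
time: 10.95
tool_pos: [0.4559, 0.1914, 0.1585]
tcp_rot: [0.731, -3.034, 0.008]
wrist_force: [-0.8, -0.8, -0.3]
width: 0.228
```

```bash
python3 go.py 0.4552 0.191 0.123 117.1;python3 look.py 7
```

```text
t 10.95 pos [0.4559 0.1914 0.1585] yawy 117.08 tilt [-0.019  -0.0101 -0.9998] w 0.228 F [-0.8 -0.8 -0.3] q [ 0.35  0.02  2.07 -0.    1.07 -1.69]
tool delta mm [ 0.   0.  35.5] turn -0.0
```

View pics/l7.png

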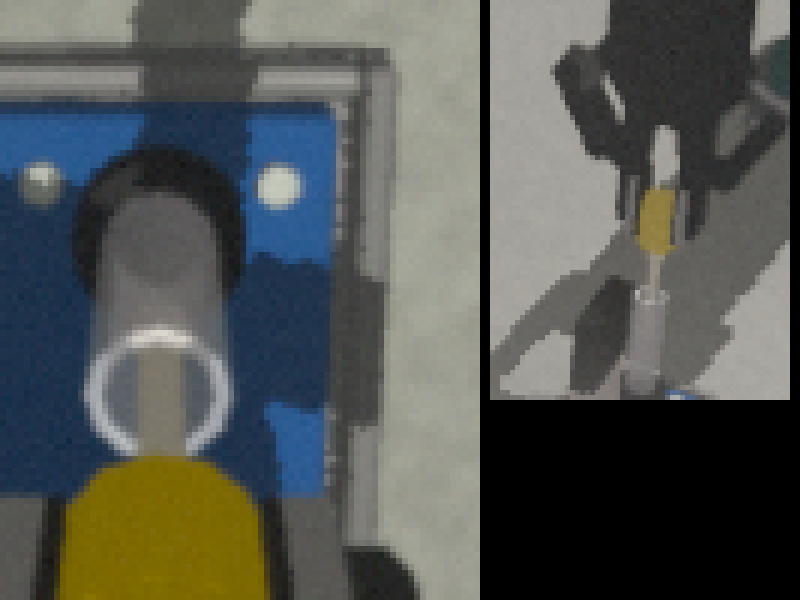

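Request:
{"api": "servo_tool", "payload": {
  "moves": [
    [255,[0,0,0.003],0],
    [255,[-0.0001,0,0.004],0],
    [255,[-0.0001,0,0.005],0],
    [255,[-0.0001,0,0.005],0],
    [255,[-0.0001,0,0.004],0],
    [255,[-0.0001,0,0.002],0],
    [255,[0,0,0.001],0],
    [255,[0,0,0],0]
  ]
}}

```text
time: 11.72
tool_pos: [0.4569, 0.1917, 0.1336]
tcp_rot: [0.731, -3.036, 0.008]
wrist_force: [-0.3, -0.2, -0.6]
width: 0.228
```

```bash
python3 go.py 0.4552 0.191 0.123 117.1;python3 look.py 8
```

```text
t 11.7167 pos [0.4569 0.1917 0.1336] yawy 117.08 tilt [-0.0166 -0.0093 -0.9998] w 0.228 F [-0.3 -0.2 -0.6] q [ 0.35  0.05  2.09 -0.    1.02 -1.69]
tool delta mm [ 1.7  0.2 10.6] turn -0.0
```

View pics/l8.png

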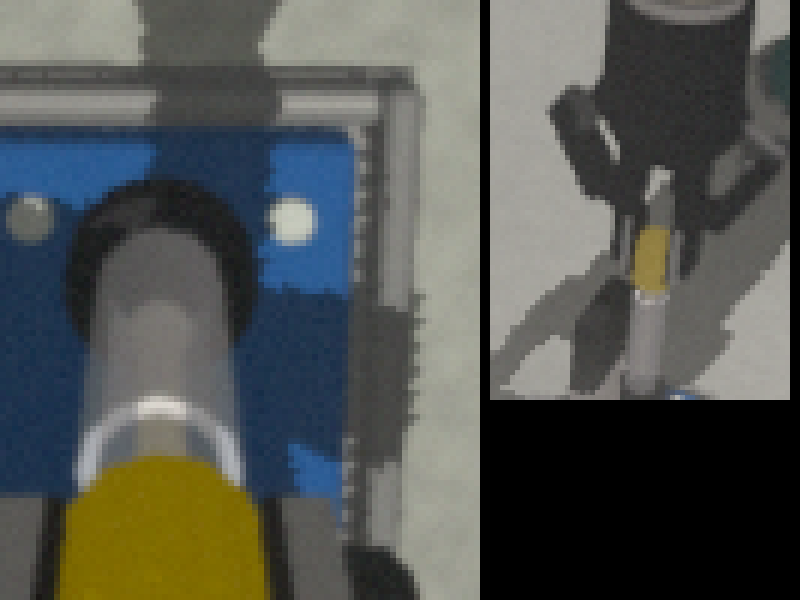

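Request:
{"api": "servo_tool", "payload": {
  "moves": [
    [255,[0.0005,0,0.002],0],
    [255,[0.0004,0,0.002],0],
    [255,[0.0003,0,0.002],0],
    [255,[0,0,0.002],0],
    [255,[0,0,0.001],0],
    [255,[0,0,0.001],0],
    [255,[0,0,0],0],
    [255,[0,0,0],0]
  ]
}}

```text
time: 12.48
tool_pos: [0.456, 0.1912, 0.1237]
tcp_rot: [0.732, -3.038, 0.008]
wrist_force: [-0.8, -0.5, -0.3]
width: 0.231
```

```bash
python3 go.py 0.4552 0.191 0.123 117.1;python3 look.py 9
```

```text
t 12.4833 pos [0.456  0.1912 0.1237] yawy 117.08 tilt [-0.0154 -0.0089 -0.9998] w 0.231 F [-0.8 -0.5 -0.3] q [ 0.35  0.06  2.1  -0.    1.   -1.69]
tool delta mm [0.8 0.2 0.7] turn -0.0
```

View pics/l9.png

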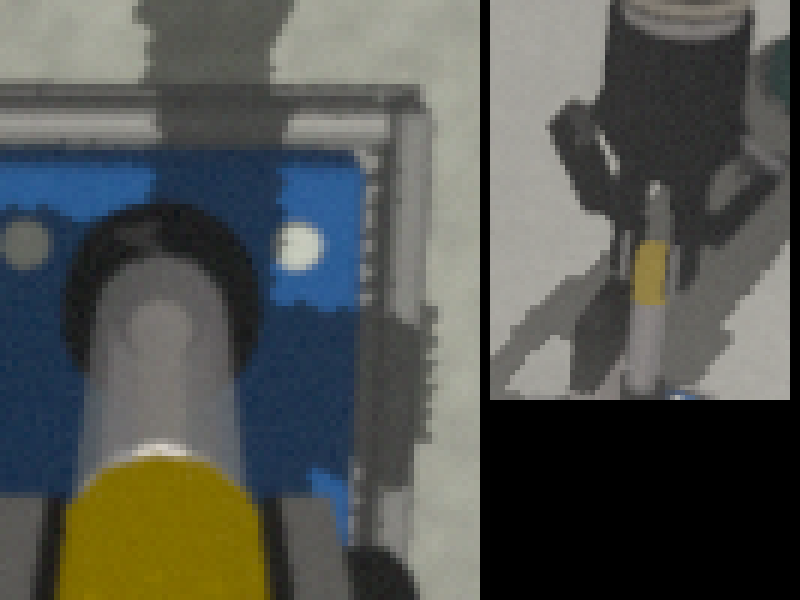

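No contact force yet; nudge down until the force rises.

Request:
{"api": "servo_tool", "payload": {
  "moves": [
    [255,[0.0003,0,0.0005],0],
    [255,[0,0,0.001],0],
    [255,[0,0,0.001],0],
    [255,[0,0,0.001],0],
    [255,[0,0,0.001],0],
    [255,[0,0,0.001],0],
    [255,[0,0,0.001],0],
    [255,[0,0,0.001],0]
  ]
}}

```text
time: 13.25
tool_pos: [0.4562, 0.1912, 0.1224]
tcp_rot: [0.732, -3.037, 0.008]
wrist_force: [-3.2, -1.9, 6.9]
width: 0.231
```

```bash
python3 go.py 0.4552 0.191 0.123 117.1;python3 look.py 10
```

```text
t 13.25 pos [0.4562 0.1912 0.1224] yawy 117.09 tilt [-0.0157 -0.0091 -0.9998] w 0.231 F [-3.2 -1.9  6.9] q [ 0.35  0.06  2.1  -0.    1.   -1.69]
tool delta mm [ 1.   0.3 -0.5] turn -0.0
```

View pics/l10.png

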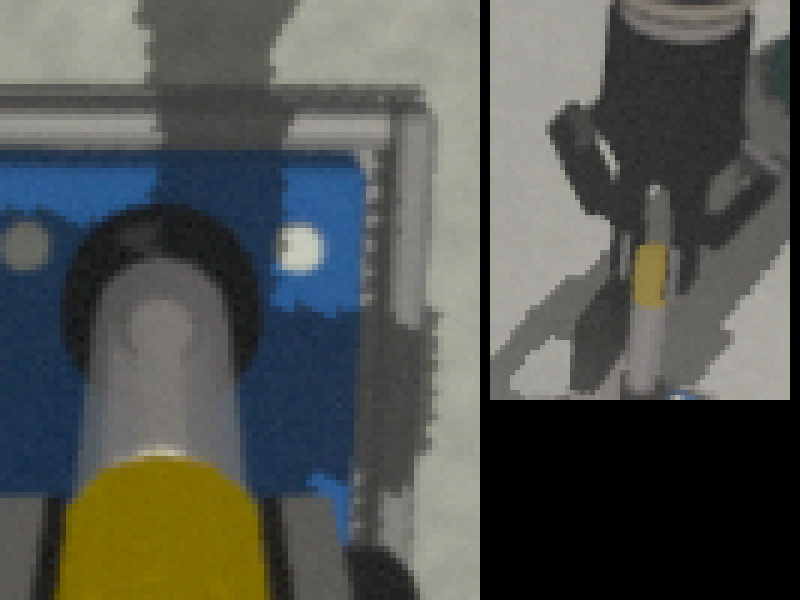

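Request:
{"api": "servo_tool", "payload": {
  "moves": [
    [255,[0,0,0],0],
    [200,[0,0,0],0],
    [100,[0,0,0],0],
    [60,[0,0,0],0],
    [0,[0,0,0],0],
    [0,[0,0,0],0],
    [0,[0,0,0],0],
    [0,[0,0,0],0]
  ]
}}

```text
time: 14.02
tool_pos: [0.4568, 0.1914, 0.1225]
tcp_rot: [0.732, -3.039, 0.008]
wrist_force: [-0.4, 0.2, 0.8]
width: 0.999
```

```bash
python3 go.py 0.4552 0.191 0.123 117.1;python3 look.py 11
```

```text
t 14.0167 pos [0.4568 0.1914 0.1225] yawy 117.09 tilt [-0.0142 -0.0085 -0.9999] w 0.999 F [-0.4  0.2  0.8] q [ 0.35  0.06  2.1  -0.    0.99 -1.69]
tool delta mm [ 1.6  0.4 -0.5] turn -0.0
```

View pics/l11.png

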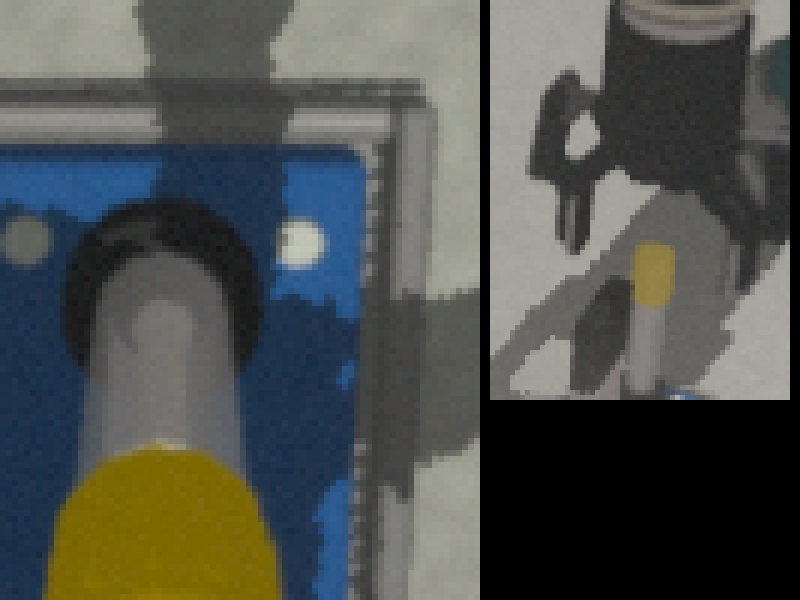

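Request:
{"api": "servo_tool", "payload": {
  "moves": [
    [0,[0,0,-0.003],0],
    [0,[0,0,-0.008],0],
    [0,[0,0,-0.014],0],
    [0,[0,0,-0.016],0],
    [0,[0,0,-0.014],0],
    [0,[0,0,-0.007],0],
    [0,[-0.004,0,0],0],
    [0,[-0.01,0,0],0]
  ]
}}

```text
time: 14.78
tool_pos: [0.4692, 0.198, 0.1891]
tcp_rot: [0.731, -3.038, 0.008]
wrist_force: [0.2, 0.5, 0.2]
width: 0.996
```

Request:
{"api": "servo_tool", "payload": {
  "moves": [
    [0,[-0.012,0,0],0],
    [0,[-0.012,0,0],0],
    [0,[-0.01,0,0],0],
    [0,[-0.007,0,0],0],
    [0,[-0.004,0,0],0],
    [0,[-0.001,0,0],0],
    [0,[0,0,0],0],
    [0,[0,0,0],0]
  ]
}}

```text
time: 15.45
tool_pos: [0.5162, 0.2222, 0.1835]
tcp_rot: [0.731, -3.032, 0.009]
wrist_force: [1.1, -1.3, -0.6]
width: 0.997
```

```bash
python3 go.py 0.526 0.2268 0.125 117.1;python3 -c "
from h import *
cap('wrist','w12');cap('scene','s12');cap('top','t12')"
```

```text
t 15.45 pos [0.5162 0.2222 0.1835] yawy 117.1 tilt [-0.0204 -0.0108 -0.9997] w 0.997 F [ 1.1 -1.3 -0.6] q [ 0.36  0.12  1.91 -0.    1.13 -1.68]
tool delta mm [-12.2  -0.4  58.2] turn 0.0
```

View pics/w12.png

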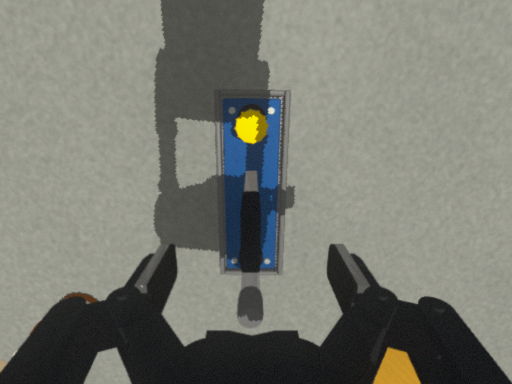

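View pics/s12.png

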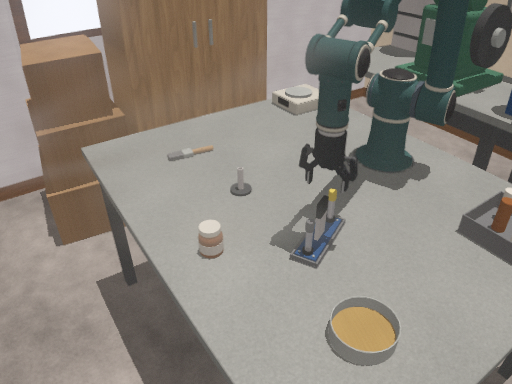

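Request:
{"api": "servo_tool", "payload": {
  "moves": [
    [0,[-0.003,0,0],0],
    [0,[-0.003,0,0.003],0],
    [0,[-0.003,0,0.006],0],
    [0,[-0.002,0,0.008],0],
    [0,[-0.001,0,0.008],0],
    [0,[-0.0005,0,0.005],0],
    [0,[0,0,0.002],0],
    [0,[0,0,0],0]
  ]
}}

```text
time: 16.27
tool_pos: [0.5265, 0.2275, 0.148]
tcp_rot: [0.73, -3.033, 0.009]
wrist_force: [0.4, 0.7, 1.1]
width: 1.0
```

```bash
python3 go.py 0.526 0.2268 0.125 117.1
```

```text
t 16.2667 pos [0.5265 0.2275 0.148 ] yawy 117.08 tilt [-0.02   -0.0106 -0.9997] w 1.0 F [0.4 0.7 1.1] q [ 0.37  0.18  1.92 -0.    1.07 -1.68]
tool delta mm [ 0.3 -0.4 23. ] turn -0.0
```

Request:
{"api": "servo_tool", "payload": {
  "moves": [
    [0,[-0.0003,0,0.003],0],
    [0,[0,-0.0003,0.004],0],
    [0,[0,0,0.005],0],
    [0,[0,0,0.004],0],
    [0,[0,0,0.003],0],
    [0,[0,0,0.001],0],
    [0,[0,0,0],0],
    [0,[0,0,0],0]
  ]
}}

```text
time: 16.93
tool_pos: [0.5262, 0.2269, 0.1255]
tcp_rot: [0.73, -3.032, 0.009]
wrist_force: [0.5, -0.3, 0.2]
width: 1.004
```

```bash
python3 go.py 0.526 0.2268 0.125 117.1;python3 -c "
from h import *
cap('wrist','w13')"
```

```text
t 16.9333 pos [0.5262 0.2269 0.1255] yawy 117.08 tilt [-0.0206 -0.0109 -0.9997] w 1.004 F [ 0.5 -0.3  0.2] q [ 0.37  0.2   1.93 -0.    1.03 -1.68]
tool delta mm [ 0.2 -0.   0.5] turn -0.0
```

View pics/w13.png

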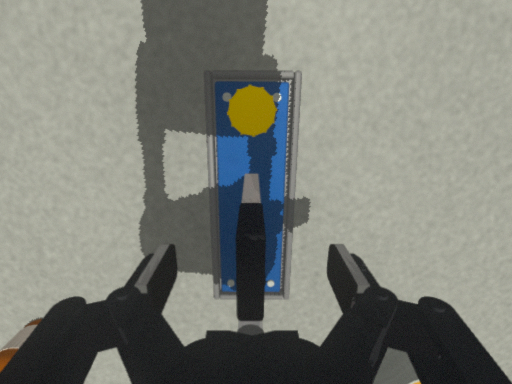

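Request:
{"api": "servo_tool", "payload": {
  "moves": [
    [100,[0,0,0],0],
    [140,[0,0,0],0],
    [180,[0,0,0],0],
    [220,[0,0,0],0],
    [255,[0,0,0],0],
    [255,[0,0,0],0],
    [255,[0,0,0],0],
    [255,[0,0,0],0]
  ],
  "newtons": 90
}}

```text
time: 17.65
tool_pos: [0.5272, 0.2271, 0.1269]
tcp_rot: [0.731, -3.035, 0.009]
wrist_force: [-0.5, -0.4, -0.7]
width: 0.15
```

```bash
python3 go.py 0.526 0.2268 0.227 117.1;python3 look.py 14; python3 -c "
from h import *
cap('wrist','w14b')"
```

```text
t 17.65 pos [0.5272 0.2271 0.1269] yawy 117.09 tilt [-0.018  -0.0104 -0.9998] w 0.15 F [-0.5 -0.4 -0.7] q [ 0.37  0.2   1.93 -0.    1.03 -1.68]
tool delta mm [   3.3    0.2 -100. ] turn -0.0
```

View pics/w14b.png

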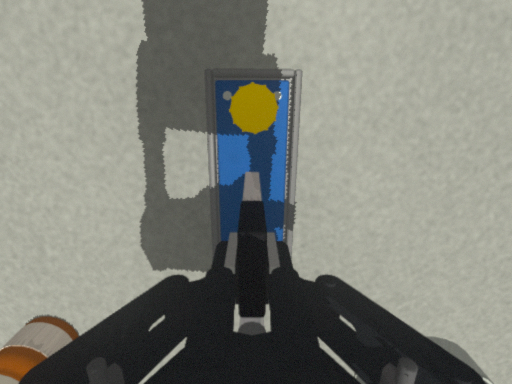

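Request:
{"api": "servo_tool", "payload": {
  "moves": [
    [255,[0,0,-0.001],0],
    [255,[0,0,-0.002],0],
    [255,[0.0001,0,-0.003],0],
    [255,[0.0001,0,-0.005],0],
    [255,[0.0001,0,-0.006],0],
    [255,[0.0001,0,-0.006],0],
    [255,[0.0001,0,-0.006],0],
    [255,[0.0001,0,-0.006],0]
  ]
}}

```text
time: 18.47
tool_pos: [0.5242, 0.2263, 0.1607]
tcp_rot: [0.729, -3.027, 0.01]
wrist_force: [0.6, 0.1, -3.0]
width: 0.15
```

```bash
python3 go.py 0.526 0.2268 0.227 117.1
```

```text
t 18.4667 pos [0.5242 0.2263 0.1607] yawy 117.09 tilt [-0.0258 -0.013  -0.9996] w 0.15 F [ 0.6  0.1 -3. ] q [ 0.37  0.16  1.91 -0.    1.1  -1.68]
tool delta mm [  0.1  -0.3 -66.4] turn -0.0
```

Request:
{"api": "servo_tool", "payload": {
  "moves": [
    [255,[0,0,-0.008],0],
    [255,[0,0,-0.01],0],
    [255,[0,0,-0.01],0],
    [255,[0,0,-0.01],0],
    [255,[0,0,-0.008],0],
    [255,[0,0,-0.005],0],
    [255,[0,0,-0.002],0],
    [255,[0,0,0],0]
  ]
}}

```text
time: 19.13
tool_pos: [0.5271, 0.2276, 0.224]
tcp_rot: [0.731, -3.033, 0.009]
wrist_force: [0.9, -0.2, -3.8]
width: 0.151
```

```bash
python3 go.py 0.526 0.2268 0.227 117.1; python3 -c "
from h import *
cap('wrist','w15');cap('scene','s15');cap('top','t15')"; python3 go.py 0.526 0.2268 0.227 117.1
```

```text
t 19.1333 pos [0.5271 0.2276 0.224 ] yawy 117.09 tilt [-0.02   -0.0108 -0.9997] w 0.151 F [ 0.9 -0.2 -3.8] q [ 0.37  0.11  1.84 -0.    1.21 -1.68]
tool delta mm [ 1.4 -0.2 -3. ] turn -0.0
t 19.2833 pos [0.5264 0.2273 0.2225] yawy 117.09 tilt [-0.0223 -0.0117 -0.9997] w 0.153 F [-0.7 -0.1 -4.8] q [ 0.37  0.11  1.85 -0.    1.21 -1.68]
tool delta mm [ 0.7 -0.2 -4.5] turn -0.0
```

View pics/s15.png

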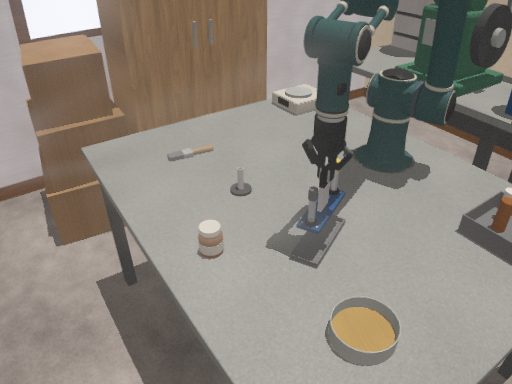

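View pics/w15.png

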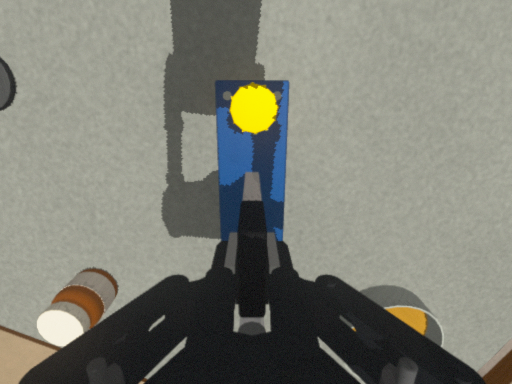

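Run:
```python
from h import *
for i in range(8):
    c=bot.read_camera('top');s=bot.read_state()
    print(round(s['time'],3),np.round(s['tool_pos'],4),np.round(s['joint_vel'],3))
c=bot.read_camera('top')
for n in ['top','scene']:
    c=bot.read_camera(n);P=cloud(c)
    hsv=cv2.cvtColor(c['pixels'],cv2.COLOR_RGB2HSV)
    m=(hsv[...,0]>100)&(hsv[...,0]<125)&(hsv[...,1]>110)&(np.linalg.norm(P[...,:2]-[.526,.227],axis=-1)<.12)&(np.abs(P[...,2]-.115)<.02)
    m=cv2.erode(m.astype(np.uint8),np.ones((2,2)))>0
    Q=P[m];ctr=Q.mean(0);u,sv,vt=np.linalg.svd(Q-ctr);nn=vt[2]*np.sign(vt[2][2])
    print(n,len(Q),ctr,'normal',nn, 'tilt',np.arccos(nn[2]),'rms',sv[2]/len(Q)**.5)
    y=(hsv[...,0]>20)&(hsv[...,0]<34)&(hsv[...,1]>150)&(np.linalg.norm(P[...,:2]-[.456,.191],axis=-1)<.04)
    if y.sum():print('cap',y.sum(),P[y].mean(0),np.percentile(P[y][:,2],[5,50,95]))
```

```text
19.333 [0.5262 0.2272 0.2222] [-0.     0.004  0.004 -0.002  0.001 -0.011]
19.383 [0.5261 0.2272 0.222 ] [-0.001  0.003  0.003  0.001  0.002 -0.008]
19.433 [0.5261 0.2272 0.222 ] [-0.001  0.002  0.    -0.    -0.001  0.01 ]
19.483 [0.5262 0.2272 0.222 ] [-0.001  0.    -0.002 -0.002 -0.002  0.001]
19.533 [0.5262 0.2272 0.2222] [-0.    -0.001 -0.003  0.     0.    -0.011]
19.583 [0.5263 0.2272 0.2223] [ 0.    -0.001 -0.004 -0.001 -0.     0.002]
19.633 [0.5264 0.2273 0.2224] [-0.    -0.001 -0.005 -0.001  0.001  0.012]
19.683 [0.5265 0.2273 0.2226] [ 0.001 -0.001 -0.002  0.     0.001 -0.011]
top 126 [0.49113681 0.18993741 0.11312414] normal [-0.01844254  0.02259422  0.9995746 ] tilt 0.02916963445075011 rms 0.002671820454059439
cap 6 [0.46036901 0.18516369 0.19271431] [0.14059109 0.20488448 0.21822091]
scene 32 [0.48187117 0.23594303 0.11454608] normal [ 0.08054131 -0.18541154  0.97935471] tilt 0.20355204181043446 rms 0.0010002696366618515
```

Run:
```python
from h import *
c=cap('wrist','w16')
for f in ['w14b','w15','w16']:
    d=np.load(f+'.npz');hsv=cv2.cvtColor(d['pixels'],cv2.COLOR_RGB2HSV)
    m=(hsv[...,0]>20)&(hsv[...,0]<34)&(hsv[...,1]>170);m[:70]=0;m[150:]=0;m[:,:200]=0;m[:,300:]=0
    ys,xs=np.nonzero(m);print(f,len(xs),xs.mean(),ys.mean())
s=bot.read_state();print(s['time'],s['tool_pos'],s['joint_vel'],s['wrist_force'],s['width'])
bot.finish_job()
```

```text
w14b 1805 253.3207756232687 107.69806094182826
w15 1855 253.33369272237198 107.82318059299192
w16 1858 253.26641550053822 107.87728740581271
19.8833 [0.52661298 0.22736359 0.22283904] [-0.00033563 -0.00141437 -0.00174502  0.00160751  0.00145533 -0.01076441] [-0.86733552 -0.24109761 -3.23857485] 0.1483887684937526
the job is handed in; nothing more can be done
```

I took the swab out of the stand and pushed it into the open vial until the cap met the rim. I released it, then lifted the carrier by its handle. I handed the job in at 19.9 s while holding the carrier; no verdict was reported.

**Swab:** Contact force rose to about 7 N with the tool at 0.122 m, against the 0.123 m expected for a fully seated cap. Pictures after release showed the cap on the rim.

**Carrier:** The tool had risen about 96 mm since the grip, which puts the carrier about 0.10 m in the dock's frame. The wrist force read 3–5 N down, about the carrier's weight. The tool was nearly still: it moved about 3 mm/s or less just before hand-in.

**Level and swab position:** In the wrist pictures the yellow cap stayed within 0.2 pixel of its place between gripping the handle and hand-in. This means the carrier and swab did not shift in the grip. The tool's own tilt was about 0.025 rad.

**Bystanders:** The jar, brush and sieve were not approached, and they look unmoved in the pictures. I did not measure their positions at the end.

**Check that disagreed:** Fitting a plane to the plate's depth readings gave a 0.03 rad tilt from the top camera and 0.20 rad from the scene camera. I discounted the scene fit because it used only 32 points in a narrow strip, and it disagrees with the cap not moving in the wrist pictures.

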